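Meter one mixing ball into the paint pot

TASK

At the ball feeder that has the steel paint pot standing under its funnel, draw the bottom gate out by its knob just far enough that one mixing ball, the one farthest from the knob, drops into the pot. Keep the other balls in the feeder, leave the pot standing in its place, and let go of the gate.

Things in the scene. Friction and masses are not known exactly. Their poses are not given: they have to be found in the camera images.
- feeder: Fixed aluminium trough 140 mm long, 42 wide, open top 185 mm up, funnel below, 4 dark legs; three 34 mm wide compartments in a row along its x, middles 45 mm apart, a ball in each. Origin: on the table under the middle compartment. +x points away from the knob's end, z up. A dark cross bar, 124 mm long, top 156 mm up, crosses each end. A twin feeder with cork plugs over a cardboard box is not to be used.
- gate: Steel plate (34 x 4 mm, top 141 mm up) out of the trough's robot end, with an upright black knob 24 mm in diameter, top 189 mm up. Origin: knob axis, 168 mm up. Slides only along the feeder's x; drags 2 N, no spring, 130 mm travel. Shut, the knob axis is at feeder x = -130 mm, 59 from the end wall; starts 0 to 10 open. 40 mm open drops the far ball for sure, up to 60 keeps the middle one; 50 is right.
- ball_1_center (a point): White ceramic mixing ball, 26 mm in diameter, 30 g, in the compartment farthest from the knob (feeder x = 45 mm), resting on the gate: the one to drop. The funnel leads it to the pot. This point is its centre, 154 mm above the table at the start.
- ball_2_center (a point): The same kind of ball in the middle compartment (feeder x = 0, within 3 mm); it must stay in the feeder. This point is its centre, 154 mm above the table. A third ball lies in the compartment nearest the knob and stays too.
- pot: Open steel paint pot, 88 mm wide at the rim, 72 mm tall, standing loose on the table under the feeder's funnel, which ends about 85 mm above the table. Origin: centre of its underside. It need not be moved.
Mind the look-alikes: they are no part of the job. What is shaped like the pot but pink is not meant.

How it is judged:
At the end, for the whole second after the job is handed in: The far ball lies in the pot (its centre within 45 mm of the pot's axis and less than 60 mm above its underside), the middle ball is still in the feeder (centre higher than 140 mm), and the pot stands upright (within 10 degrees) within 25 mm of where it was (horizontal distance between ball_1_center and pot below 0.045 m and z of ball_1_center in the frame of pot between 0 and 0.06 m and height (world z) of ball_2_center above 0.14 m and distance of pot from where it was at the start of the episode below 0.025 m and angle between pot's own z axis and vertical below 0.17 rad); the robot touches nothing.
It fails at once if a second ball leaves the feeder (not (height (world z) of ball_2_center above 0.14 m)).
It also fails if it takes over 32 s, if anything falls off the work surface, if the arm or the gripper's body presses on something with over 40 N, if the wrist force passes 120 N, or if a joint passes its speed limit or range.

ROBOT

A 6-joint arm with a two-finger parallel gripper is mounted at the origin on the work surface. World frame = base frame: x ahead of the robot, y to its left, z up, the work surface at z = 0. Lengths are in m, angles in rad, forces in N, time in s.
With the tool pointing down it reaches from about 0.25 to 0.775 m from the base axis. Payload 4 kg.
Tool frame: the origin (TCP) lies on the centre line of the jaws, within the pads' length; the fingertips stand 25 mm ahead of it and the grasp point (between the pads) lies 6 mm ahead of it; z points along the fingers, y is the line along which they close (so a half turn about z gives the same grasp; the last joint's range is limited). The gripper opens to 94 mm and grips with 3 to 60 N. Pads are 16 mm wide; open, the fingers measure 119 mm over their backs; the gripper's body (75 mm by 177 mm) begins 78 mm behind the grasp point.
Start: joints at [-1.35, 0.087, 1.371, -0, 1.684, -0.103], TCP at [0.175, -0.521, 0.192] pointing down, gripper open.
Joint ranges: [-3.1, 3.1], [-0.76, 2.03], [0.27, 2.55], [-1.08, 4.22], [0.17, 2.65], [-2.57, 2.57]. Speed limits (rad/s): [2.79, 2.79, 3.14, 3.14, 3.14, 3.14].

INTERFACE

Orientations are given as [roll, pitch, yaw] about the fixed x, y, z axes, in that order (R = Rz(yaw) Ry(pitch) Rx(roll)).
In Python, from bench import robot, imaging gives the robot as it stands. The module is installed in compiled form; this text tells all that it offers.
- The arm moves only by the tool drive_tool, never from a script. Its argument "series" is a list of rows, each a list of 3 entries, a list of its own where there are three numbers: the finger opening in m, from 0 to 0.094, then the shift along the tool's x, y, z in m, then the turn, a rotation vector about the tool's x, y, z in rad. A call has 1 to 5 rows; each row is the pose to reach, as a shift and turn from the pose commanded when the call began, along the tool's axes at that moment; what a row does not reach only later rows make up. A row lasts 1/8 s, in which the tool goes at most 62.5 mm and 10.7 degrees, less where a joint would pass 70% of its speed; a pose out of reach is approached as far as the arm can. A call with a gripper value outside its range is refused whole. The fingers move at their own pace and stop on an object; the grip force is fixed at half the most. Time passes only in rows, so rows that repeat a pose let the fingers close. It gives the time, the measured TCP pose, the force, the opening and the grip force at its end, in the units of the state.
- robot.get_obs(): the state, without advancing time (a new reading comes with each control period).
- imaging.snapshot(name): name is "scene" or "top"; returns the picture (384x512x3 uint8, red, green, blue); there is no depth.
- imaging.get_calibration(name): a dict with "intrinsics" (3x3 intrinsics, pixels), "position" and "rotation" of the camera in the world. Camera axes: x right, y up, looking along -z (the intrinsics and any distortion apply to the point x, -y, -z); pixel columns grow to the right and rows downward; lengths in m; the calibration is good to about 2 mm. A picture is of the moment at which its call begins. get_calibration takes no time and is no camera call.
- robot.close_job(): hands the job in; it is judged then, once.
The state is a dict: "time": time; "joint_positions": joint angles; "qvel": joint speeds; "joint_torque": joint torques, N m; "tool_pos": TCP position; "ee_rot": TCP orientation; "wrist_force": force on the tool from outside, world axes, zero at the start; "wrist_torque": the same for the moment, N m; "width": finger opening in m; "finger_force": force on a finger pad.
Only numpy, scipy, OpenCV 4.12 (cv2) and the standard library are available. Lean on these libraries where they do the work, as an engineer would, in place of code of your own. Each camera call takes 0.05 s, during which the arm holds its last target. There are 200 camera calls.

## Working session

There is one attempt and no reset: what is moved stays moved. The work goes in short steps, Python scripts to look and compute and a tool call to move; the robot and the scene stay as the last step left them, time stands still between calls to the robot, and variables do not carry over. Pictures are saved under pics/ and viewed, at most 10 in all, crops included, and the job is handed in when it is done.

Besides the shell and the picture viewer there is one more tool, called after "Call:" in YAML: its name, and indented under it one key for each argument. drive_tool: Moves the arm, as the interface text tells. Its arguments: {"type":"object","properties":{"series":{"type":"array"}},"required":["series"]}

```bash
mkdir -p pics; python3 - <<'E'
from bench import robot, imaging
import cv2, numpy as np
for n in("scene","top"):
    im=imaging.snapshot(n); cv2.imwrite(f"pics/{n}0.png",im[:,:,::-1])
    c=imaging.get_calibration(n); print(n,{k:np.round(v,4).tolist() if not isinstance(v,str) else v for k,v in c.items()})
o=robot.get_obs(); print(o["time"],o["tool_pos"],o["ee_rot"],o["width"])
a=cv2.imread("pics/scene0.png");b=cv2.imread("pics/top0.png")
E
```

```text
scene {'intrinsics': [[350.4431, 0.0, 252.805], [0.0, 350.4431, 191.4057], [0.0, 0.0, 1.0]], 'position': [0.9246, 0.3741, 0.6372], 'rotation': [0.782, 0.0072, 2.4536]}
top {'intrinsics': [[366.0555, 0.0, 255.398], [0.0, 366.0555, 189.8995], [0.0, 0.0, 1.0]], 'position': [0.4999, 0.0194, 0.9361], 'rotation': [0.1302, -0.0134, -1.5752]}
0.1 [ 0.17488818 -0.52091611  0.19102137] [-3.13963832e+00 -2.09392425e-04  3.23807224e-01] 0.09441114000959333
```

View pics/scene0.png

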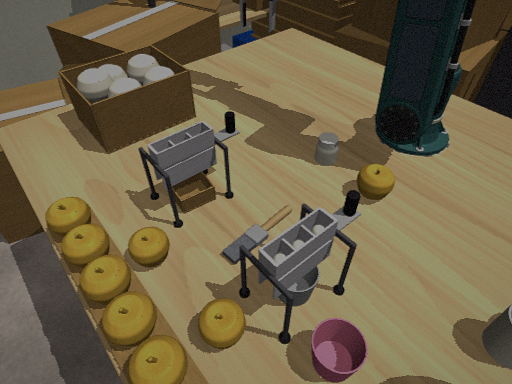

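View pics/top0.png

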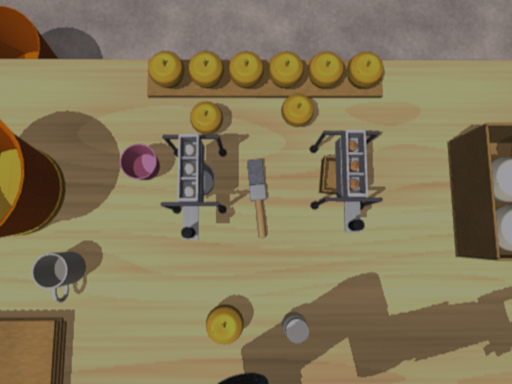

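The two feeder candidates in the top view are (190,170), with white balls and a grey pot rim beneath, and (352,165), with cork plugs over a cardboard box. The first fits the description. The pink cup at (140,162) is a look-alike. I'll confirm with a crop and measure.

```bash
cat >h.py <<'E'
import numpy as np,cv2
from scipy.spatial.transform import Rotation as Ro
from bench import robot,imaging
def ray(n,p):
    c=imaging.get_calibration(n);K=np.array(c["intrinsics"])
    d=np.linalg.inv(K)@[p[0],p[1],1];d=Ro.from_euler("xyz",c["rotation"]).as_matrix()@[d[0],-d[1],-d[2]]
    return np.array(c["position"]),d
def plane(n,p,z):
    o,d=ray(n,p);return o+d*(z-o[2])/d[2]
def tri(p,q):
    o,d=ray("top",p);a,e=ray("scene",q)
    s=np.linalg.lstsq(np.c_[d,-e],a-o,rcond=None)[0];A=o+s[0]*d;B=a+s[1]*e
    return (A+B)/2,np.linalg.norm(A-B)
def blobs(im,m,box,amin=15):
    x0,y0,x1,y1=box;k=np.zeros(m.shape,np.uint8);k[y0:y1,x0:x1]=m[y0:y1,x0:x1]
    n,l,s,c=cv2.connectedComponentsWithStats(k)
    return [(s[i].tolist(),c[i].round(1).tolist()) for i in range(1,n) if s[i][4]>=amin]
E
python3 - <<'E'
from h import *
t=cv2.imread("pics/top0.png");s=cv2.imread("pics/scene0.png")
a=cv2.resize(t[120:250,150:240],None,fx=4.4,fy=4.4,interpolation=cv2.INTER_CUBIC)
b=cv2.resize(s[180:350,230:370],None,fx=2.8,fy=3.36,interpolation=cv2.INTER_CUBIC)
h=min(a.shape[0],b.shape[0]);b=cv2.resize(s[180:350,230:370],None,fx=2.8,fy=2.8)
o=np.zeros((572,800,3),np.uint8);o[:a.shape[0],:a.shape[1]]=a;o[:b.shape[0],400:400+b.shape[1]]=b[:,:400]
cv2.imwrite("pics/crop.png",o)
for n,im,bx in(("top",t,(155,120,240,245)),("scene",s,(335,180,365,225))):
    print(n,blobs(im,im.max(2)<45,bx))
hs=cv2.cvtColor(t,cv2.COLOR_BGR2HSV)
for th in(165,185):
  for r in blobs(t,(hs[...,2]>th)&(hs[...,1]<50),(178,135,204,205),8): print(th,r,plane("top",r[1],.154).round(4))
E
```

```text
top [([166, 139, 11, 16, 38], [171.7, 145.9]), ([217, 138, 9, 18, 66], [221.0, 148.4]), ([181, 161, 1, 15, 15], [181.0, 168.0]), ([181, 181, 1, 16, 16], [181.0, 188.5]), ([218, 205, 8, 8, 43], [221.6, 208.6]), ([166, 206, 14, 7, 53], [174.7, 208.2]), ([182, 228, 13, 9, 101], [188.2, 232.0])]
scene [([343, 190, 17, 26, 309], [351.1, 202.7])]
```

View pics/crop.png

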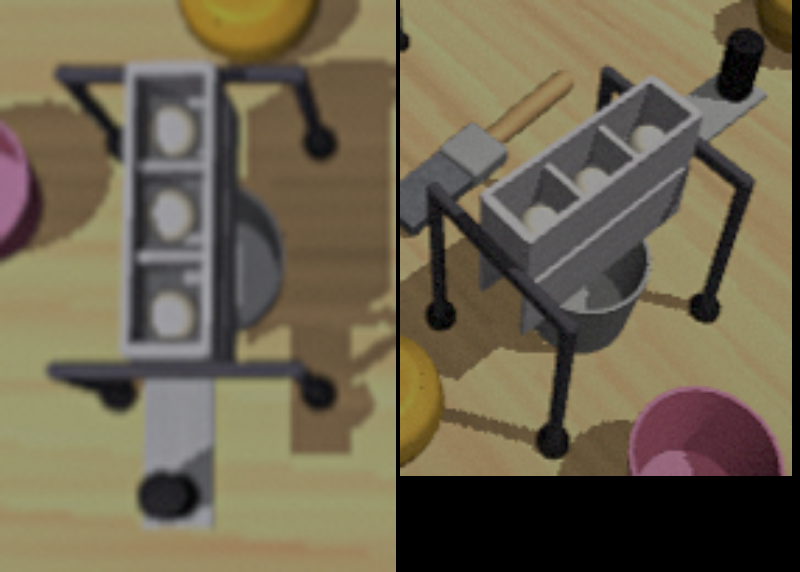

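The crop confirms it: the left feeder has three white balls at crop (174,131), (172,215) and (172,315). The steel pot is under its funnel and the knob is at (168,495), which is top pixel (188,232).

```bash
python3 - <<'E'
from h import *
f=lambda x,y:(150+(x+.5)/4.4-.5,120+(y+.5)/4.4-.5)
C=[plane("top",f(*p),.185) for p in((125,65),(214,65),(122,357),(210,357))]
print(np.round(C,4).tolist())
far=(C[0]+C[1])/2;near=(C[2]+C[3])/2;ax=far-near;L=np.linalg.norm(ax);ax/=L
print("mid",(far+near)/2,"L",L,"W",np.linalg.norm(C[0]-C[1]),np.linalg.norm(C[2]-C[3]),"yaw deg",np.degrees(np.arctan2(ax[1],ax[0])))
for p in((174,131),(172,215),(172,315)):print("ball",plane("top",f(*p),.154))
k,e=tri((188.2,232),(351.1,202.7));print("knob",k,e,plane("top",(188.2,232),.168),plane("scene",(351.1,202.7),.165))
print("along",(k-(far+near)/2)@ax)
# bars: ends of near bar, plate edges
for p in((50,371),(300,371),(60,74),(300,74)):print("bar",plane("top",f(*p),.156))
for p in((145,380),(213,380),(145,525),(213,525)):print("plate",plane("top",f(*p),.141))
E
```

```text
[[0.7165, 0.1713, 0.185], [0.7165, 0.1288, 0.185], [0.5762, 0.1695, 0.185], [0.576, 0.1285, 0.185]]
mid [0.64631912 0.14953353 0.185     ] L 0.14043239966910329 W 0.04249948468415406 0.041030614727463104 yaw deg 0.44700650021932775
ball [0.69180372 0.15260266 0.154     ]
ball [0.64948103 0.15277808 0.154     ]
ball [0.59984703 0.15182383 0.154     ]
knob [0.51236686 0.14904216 0.16815583] 0.0005144695319776899 [0.51251847 0.14885621 0.168     ] [0.50941415 0.14772023 0.165     ]
along -0.13395201476289365
bar [0.57240134 0.20991761 0.156     ]
bar [0.57202224 0.0889717  0.156     ]
bar [0.72032668 0.20926136 0.156     ]
bar [0.72025722 0.09029817 0.156     ]
plate [0.56918835 0.16670232 0.141     ]
plate [0.56908079 0.13319458 0.141     ]
plate [0.49821963 0.16518424 0.141     ]
plate [0.49807359 0.13206298 0.141     ]
```

Call:
drive_tool:
  series:
    - [0.094,[0,0,-0.06],[0,0,0]]
    - [0.094,[0.045,-0.044,-0.089],[0,0,0]]
    - [0.094,[0.09,-0.088,-0.089],[0,0,0]]
    - [0.094,[0.135,-0.132,-0.089],[0,0,0]]
    - [0.094,[0.18,-0.176,-0.089],[0,0,0]]

```text
time: 0.72
tool_pos: [0.2867, -0.3022, 0.2807]
ee_rot: [-3.141, -0.0, 0.323]
wrist_force: [0.4, 0.3, 0.0]
width: 0.0942
finger_force: 0.0
```

Call:
drive_tool:
  series:
    - [0.094,[0.04,-0.04,0],[0,0,0.06]]
    - [0.094,[0.08,-0.08,0],[0,0,0.12]]
    - [0.094,[0.12,-0.12,0],[0,0,0.18]]
    - [0.094,[0.16,-0.16,0],[0,0,0.25]]
    - [0.094,[0.2,-0.2,0],[0,0,0.316]]

```text
time: 1.35
tool_pos: [0.4125, -0.0489, 0.2807]
ee_rot: [3.141, 0.0, 0.006]
wrist_force: [0.7, -1.1, -0.4]
width: 0.0939
finger_force: 0.0
```

Call:
drive_tool:
  series:
    - [0.094,[0.025,-0.05,0],[0,0,0]]
    - [0.094,[0.05,-0.1,0],[0,0,0]]
    - [0.094,[0.075,-0.15,0],[0,0,0]]
    - [0.094,[0.098,-0.196,0],[0,0,0]]
    - [0.094,[0.098,-0.196,0],[0,0,0]]

```text
time: 1.98
tool_pos: [0.5088, 0.1486, 0.279]
ee_rot: [3.141, 0.004, 0.013]
wrist_force: [-0.7, -1.0, -0.3]
width: 0.0939
finger_force: 0.0
```

```bash
python3 - <<'E'
from h import *
o=robot.get_obs();print(o["tool_pos"],o["ee_rot"],o["joint_positions"])
t=imaging.snapshot("top");s=imaging.snapshot("scene")
cv2.imwrite("pics/hov.png",np.vstack([cv2.resize(s[100:300,200:420],None,fx=2.9,fy=2.9)])[:,:,::-1])
E
```

```text
[0.50880175 0.14857789 0.27895051] [3.14137252 0.00368838 0.01251613] [1.76862497e-01 4.50474037e-02 1.24477628e+00 4.02471105e-04
 1.85544365e+00 1.73525460e+00]
```

View pics/hov.png

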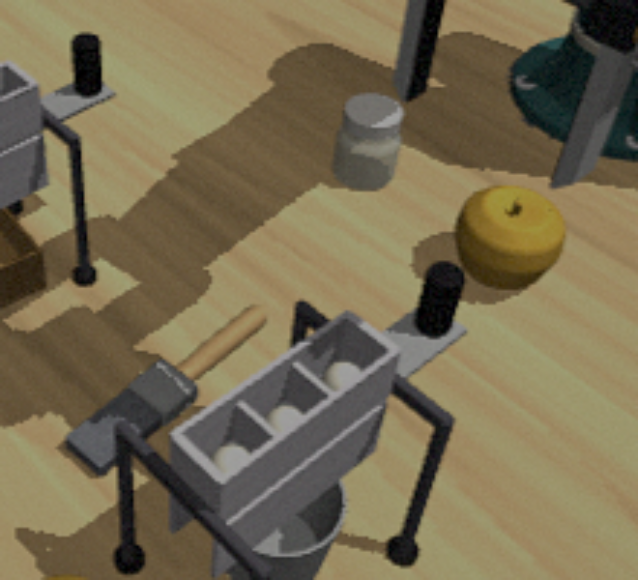

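The fingers straddle the knob line in view: fingertips at crop (410,95) and (575,185), knob at (440,300). Next I descend to TCP z≈0.179.

Call:
drive_tool:
  series:
    - [0.094,[0.002,0,0.035],[0,0,0]]
    - [0.094,[0.002,0,0.07],[0,0,0]]
    - [0.094,[0.002,0,0.1],[0,0,0]]
    - [0.094,[0.002,0,0.1],[0,0,0]]

```text
time: 2.58
tool_pos: [0.5085, 0.1441, 0.1786]
ee_rot: [3.14, 0.005, 0.005]
wrist_force: [0.1, 0.8, 0.3]
width: 0.0943
finger_force: 0.0
```

Call:
drive_tool:
  series:
    - [0.05,[0,0,0],[0,0,0]]
    - [0.035,[0,0,0],[0,0,0]]
    - [0.015,[0,0,0],[0,0,0]]
    - [0.015,[0,0,0],[0,0,0]]
    - [0.015,[0,0,0],[0,0,0]]

```text
time: 3.2
tool_pos: [0.5107, 0.1461, 0.1812]
ee_rot: [3.142, -0.0, 0.008]
wrist_force: [0.5, -0.4, -0.7]
width: 0.0472
finger_force: 0.0
```

Call:
drive_tool:
  series:
    - [0.015,[0,0,0],[0,0,0]]
    - [0.015,[0,0,0],[0,0,0]]
    - [0.015,[0,0,0],[0,0,0]]
    - [0.015,[0,0,0],[0,0,0]]
    - [0.015,[0,0,0],[0,0,0]]

```text
time: 3.82
tool_pos: [0.5106, 0.146, 0.181]
ee_rot: [3.142, -0.0, 0.008]
wrist_force: [0.4, 0.0, 0.0]
width: 0.0153
finger_force: 0.0
```

The opening went to 15 mm with no force, so the knob isn't between the pads. I'll look.

```bash
python3 - <<'E'
from h import *
o=robot.get_obs();print(o["tool_pos"],o["ee_rot"],o["width"])
t=imaging.snapshot("top")[:,:,::-1];s=imaging.snapshot("scene")[:,:,::-1]
cv2.imwrite("pics/t1.png",t);cv2.imwrite("pics/s1.png",s)
cv2.imwrite("pics/miss.png",np.hstack([cv2.resize(t[110:260,130:260],(400,462)),cv2.resize(s[150:300,270:400],(400,462))]))
E
```

```text
[0.51064998 0.14600956 0.18104693] [ 3.14151573e+00 -2.60762196e-05  7.85230575e-03] 0.015286303808240184
```

View pics/miss.png

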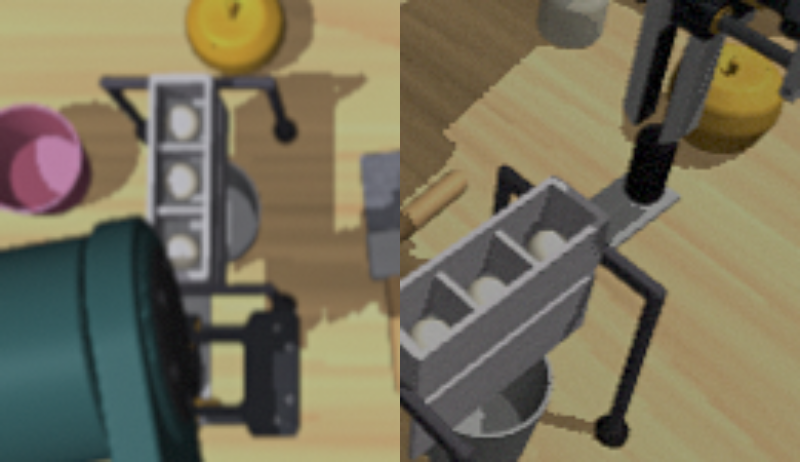

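```bash
cat >>h.py <<'E'
def proj(n,P):
    c=imaging.get_calibration(n);K=np.array(c["intrinsics"])
    p=Ro.from_euler("xyz",c["rotation"]).as_matrix().T@(np.array(P)-c["position"]);p=K@[p[0],-p[1],-p[2]];return (p[:2]/p[2]).round(1)
E
python3 - <<'E'
from h import *
s=cv2.imread("pics/s1.png")
for sg in(-1,1):
  for dy in(.008,.02):print("tip",sg,dy,proj("scene",[.5106,.146+sg*dy,.156]))
for P in([.5125,.149,.189],[.5125,.149,.143]):print("knob",proj("scene",P))
print("knob now",blobs(s,s.max(2)<45,(340,185,365,225)))
cv2.imwrite("pics/z.png",cv2.resize(s[150:230,330:410],(600,600),interpolation=cv2.INTER_CUBIC))
E
```

```text
tip -1 0.008 [345.7 203.4]
tip -1 0.02 [340.7 199.8]
tip 1 0.008 [352.4 208.3]
tip 1 0.02 [357.6 212. ]
knob [353.1 194.7]
knob [348.3 211.9]
knob now [([347, 185, 6, 5, 20], [349.0, 186.6]), ([343, 190, 17, 26, 282], [350.6, 203.6])]
```

View pics/z.png

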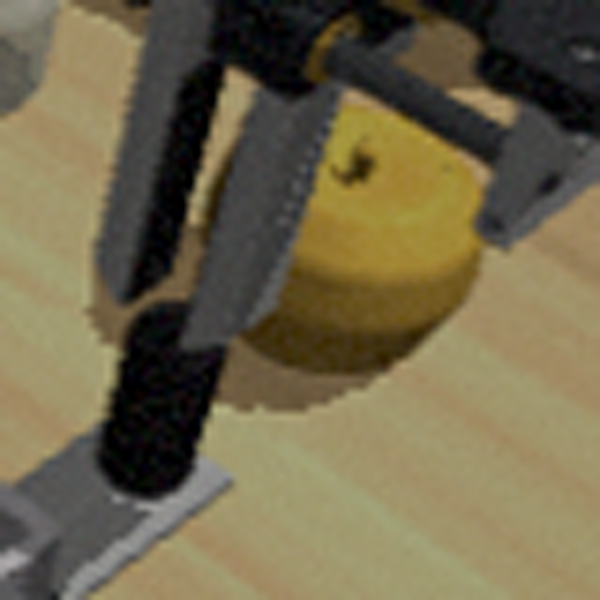

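```bash
python3 - <<'E'
from h import *
for z in(.254,.27,.29):
  print("hover",z,[proj("scene",[.509,.1486+dy,z]).tolist() for dy in(-.053,.053)])
print("seen (339,133) (394,163)")
for z in(.156,.175,.185,.19,.195):
  print("now",z,[proj("scene",[.5106,.146+dy,z]).tolist() for dy in(-.014,.014)])
print("seen (346.7,190) (360,195.5)")
# robot base check & kinematics
print(robot.get_obs()["joint_positions"].round(4).tolist())
E
```

```text
hover 0.254 [[337.4, 150.8], [389.2, 183.2]]
hover 0.27 [[339.0, 143.4], [392.0, 175.8]]
hover 0.29 [[341.0, 133.8], [395.6, 165.9]]
seen (339,133) (394,163)
now 0.156 [[343.2, 201.6], [355.0, 210.1]]
now 0.175 [[345.0, 194.5], [357.1, 203.1]]
now 0.185 [[346.0, 190.6], [358.3, 199.2]]
now 0.19 [[346.5, 188.7], [358.9, 197.3]]
now 0.195 [[347.0, 186.7], [359.5, 195.3]]
seen (346.7,190) (360,195.5)
[0.1717, 0.0475, 1.4345, -0.0001, 1.6595, 1.7348]
```

The tips sit consistently about 35 mm higher in the image than the reported pose implies. They show at z≈0.19, just above the knob top, in both the hover and current views. Lateral position agrees. I'll reopen, go down about 30 mm more with the force watched, and check by eye.

Call:
drive_tool:
  series:
    - [0.07,[0,0,0],[0,0,0]]
    - [0.07,[0,0,0],[0,0,0]]
    - [0.07,[0,0,0],[0,0,0]]
    - [0.07,[0,0,0],[0,0,0]]
    - [0.07,[0.002,-0.003,0],[0,0,0]]

```text
time: 4.55
tool_pos: [0.5127, 0.149, 0.1811]
ee_rot: [3.142, -0.0, 0.007]
wrist_force: [-0.0, -0.3, -0.6]
width: 0.0618
finger_force: 0.0
```

Call:
drive_tool:
  series:
    - [0.07,[0,0,0],[0,0,0]]
    - [0.07,[0,0,0],[0,0,0]]
    - [0.07,[0,0,0.005],[0,0,0]]
    - [0.07,[0,0,0.01],[0,0,0]]
    - [0.07,[0,0,0.01],[0,0,0]]

```text
time: 5.18
tool_pos: [0.5121, 0.1489, 0.1701]
ee_rot: [3.141, 0.002, 0.008]
wrist_force: [0.4, -0.7, -0.2]
width: 0.0703
finger_force: 0.0
```

Call:
drive_tool:
  series:
    - [0.07,[0,0,0.005],[0,0,0]]
    - [0.07,[0,0,0.01],[0,0,0]]
    - [0.07,[0,0,0.015],[0,0,0]]
    - [0.07,[0,0,0.018],[0,0,0]]
    - [0.07,[0,0,0.018],[0,0,0]]

```text
time: 5.8
tool_pos: [0.5124, 0.149, 0.1527]
ee_rot: [3.141, 0.001, 0.008]
wrist_force: [0.3, -0.8, -0.1]
width: 0.0696
finger_force: 0.0
```

```bash
python3 - <<'E'
from h import *
o=robot.get_obs();print(o["tool_pos"],o["wrist_force"],o["width"])
s=imaging.snapshot("scene")[:,:,::-1]
p=o["tool_pos"]
for z in(.155,.165,.175):print(z,[proj("scene",[p[0],p[1]+d,z]).tolist() for d in(-.041,.041)])
cv2.imwrite("pics/z2.png",cv2.resize(s[150:240,310:400],(600,600),interpolation=cv2.INTER_CUBIC))
E
```

```text
[0.51243221 0.14896785 0.15265254] [ 0.26905637 -0.75799723 -0.09889257] 0.06955305649582956
0.155 [[332.7, 195.3], [367.6, 220.6]]
0.165 [[333.5, 191.6], [368.9, 217.0]]
0.175 [[334.3, 187.9], [370.2, 213.2]]
```

View pics/z2.png

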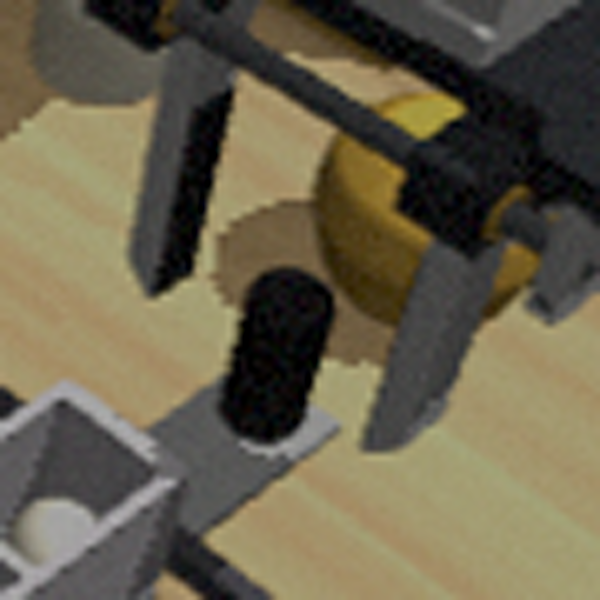

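The tips are now at px (332.5,194) and (366,217), z≈0.16, on either side of the knob. There is no contact force. Closing.

Call:
drive_tool:
  series:
    - [0.02,[0,0,0],[0,0,0]]
    - [0.02,[0,0,0],[0,0,0]]
    - [0.02,[0,0,0],[0,0,0]]
    - [0.02,[0,0,0],[0,0,0]]
    - [0.02,[0,0,0],[0,0,0]]

```text
time: 6.48
tool_pos: [0.5126, 0.1492, 0.153]
ee_rot: [-3.141, -0.0, 0.008]
wrist_force: [-0.4, 4.4, -0.1]
width: 0.0235
finger_force: 23.3
```

Call:
drive_tool:
  series:
    - [0.015,[0,0,0],[0,0,0]]
    - [0.015,[0,0,0],[0,0,0]]
    - [0.015,[0,0,0],[0,0,0]]

```text
time: 6.85
tool_pos: [0.5126, 0.1492, 0.1531]
ee_rot: [-3.141, -0.0, 0.008]
wrist_force: [1.1, 1.3, 1.0]
width: 0.0232
finger_force: 30.0
```

The knob is held at 23 mm width with 30 N. It is about 4 mm open, so I pull 46 mm along tool −x, slowly.

Call:
drive_tool:
  series:
    - [0.015,[-0.006,0,0],[0,0,0]]
    - [0.015,[-0.012,0,0],[0,0,0]]
    - [0.015,[-0.018,0,0],[0,0,0]]
    - [0.015,[-0.024,0,0],[0,0,0]]
    - [0.015,[-0.03,0,0],[0,0,0]]

```text
time: 7.48
tool_pos: [0.4822, 0.1491, 0.1531]
ee_rot: [-3.141, -0.0, 0.008]
wrist_force: [2.6, 2.8, -1.8]
width: 0.0236
finger_force: 30.0
```

Call:
drive_tool:
  series:
    - [0.015,[-0.006,0,0],[0,0,0]]
    - [0.015,[-0.012,0,0],[0,0,0]]
    - [0.015,[-0.016,0,0],[0,0,0]]
    - [0.015,[-0.016,0,0],[0,0,0]]
    - [0.015,[-0.016,0,0],[0,0,0]]

```text
time: 8.1
tool_pos: [0.4657, 0.149, 0.153]
ee_rot: [-3.141, 0.002, 0.008]
wrist_force: [-1.8, 4.4, 0.3]
width: 0.0233
finger_force: 30.0
```

```bash
python3 - <<'E'
from h import *
o=robot.get_obs();print(o["time"],o["tool_pos"],o["wrist_force"],o["width"])
s=imaging.snapshot("scene")[:,:,::-1]
cv2.imwrite("pics/z3.png",cv2.resize(s[160:320,240:400],(600,600),interpolation=cv2.INTER_CUBIC))
E
```

```text
8.1 [0.46573141 0.14897932 0.15303422] [-1.77080577  4.37658151  0.2831877 ] 0.023337010166334285
```

View pics/z3.png

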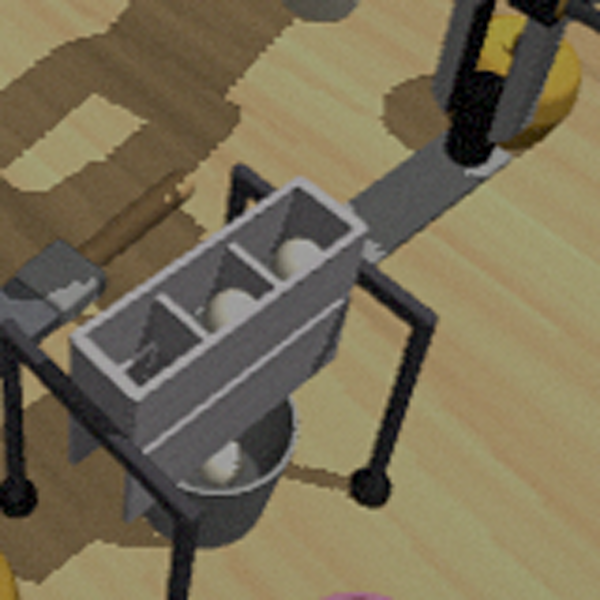

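The far compartment (160,350) is empty and the ball is in the pot at (222,462). The other two balls remain at (235,310) and (298,258). Next I release and rise.

Call:
drive_tool:
  series:
    - [0.06,[0,0,0],[0,0,0]]
    - [0.06,[0,0,0],[0,0,0]]
    - [0.06,[0,0,0],[0,0,0]]
    - [0.06,[0,0,0],[0,0,0]]
    - [0.06,[0,0,0],[0,0,0]]

```text
time: 8.78
tool_pos: [0.4667, 0.1485, 0.153]
ee_rot: [3.141, -0.0, 0.008]
wrist_force: [-0.2, -0.4, 1.7]
width: 0.0599
finger_force: 0.0
```

Call:
drive_tool:
  series:
    - [0.06,[0,0,0],[0,0,0]]
    - [0.06,[0,0,-0.025],[0,0,0]]
    - [0.06,[0,0,-0.055],[0,0,0]]
    - [0.06,[0,0,-0.09],[0,0,0]]
    - [0.06,[0,0,-0.09],[0,0,0]]

```text
time: 9.4
tool_pos: [0.4682, 0.149, 0.2465]
ee_rot: [-3.14, -0.007, 0.008]
wrist_force: [-0.3, 0.9, 0.2]
width: 0.06
finger_force: 0.0
```

Call:
drive_tool:
  series:
    - [0.06,[0,0,0],[0,0,0]]
    - [0.06,[0,0,0],[0,0,0]]
    - [0.06,[0,0,0],[0,0,0]]

```text
time: 9.78
tool_pos: [0.4661, 0.1485, 0.2417]
ee_rot: [3.141, 0.002, 0.008]
wrist_force: [0.9, 0.2, -0.4]
width: 0.0604
finger_force: 0.0
```

```bash
python3 - <<'E'
from h import *
s=imaging.snapshot("scene")[:,:,::-1]
cv2.imwrite("pics/z4.png",cv2.resize(s[140:320,220:400],(600,600),interpolation=cv2.INTER_CUBIC))
E
```

```text
(no output)
```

View pics/z4.png

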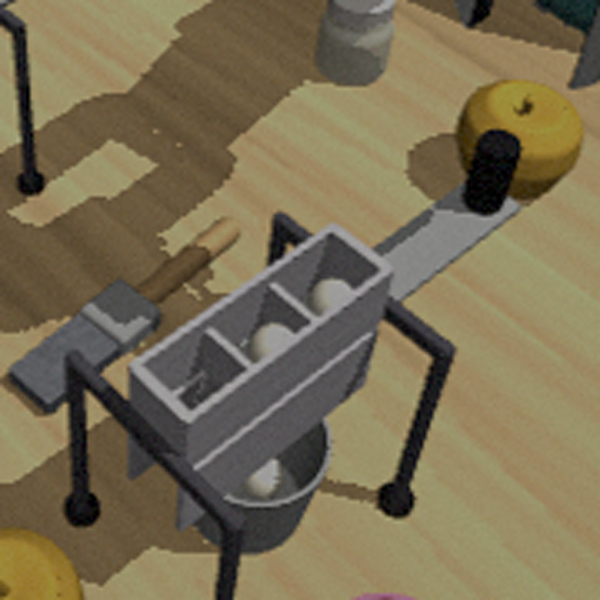

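The gripper is clear of the knob (490,170). The ball is in the upright pot (265,475), and two balls are still in the feeder at (272,340) and (332,297). Handing in.

```bash
python3 -c "
from bench import robot
print(robot.close_job())"
```

```text
the job is handed in; nothing more can be done
None
```

The far ball is in the steel pot, the other two balls are still in the feeder, the pot is upright in its place and the gate is released about 50 mm open; the job is handed in, but no verdict came back.

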